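# Count to the third gap of the vanity rack and push the perfume bottle in

### The job

Count the gaps of the wire rack with a fingertip on its flat top rail, starting at the end where the ring dish stands: touch the rail over the first gap, then over the second, then over the third, and count every gap whether it is filled or empty. Then push the round perfume bottle across the counter, upright, into that third gap until it stands right back against the rack's back bars. Only push it, never lift it, and leave the other things where they are.

Things in the scene. Friction and masses are not known exactly. Their poses are not given: they have to be found in the camera images.
- rack: Fixed dark steel wire rack on the counter, 262 mm wide (y), 66 deep (x), 60 high. Five wire loops (6 mm wire, 55 high) at y = -128, -64, 0, 64, 128 mm make four gaps, 58 mm clear, open above and in front (-x, towards the robot; loop fronts at x = -27), no floor: things slide in on the counter. Origin on the counter at the middle, 23 mm before the back bars: a bottle fully home has x = 0.
- back_bars (a point): Point on the front faces of the rack's two level back bars (12 and 34 mm above the counter; 6 mm wire), in the middle of the rack, 12 mm up, at x = 23 mm in the rack's frame. The bars run along the rack's whole width and stop a bottle pushed into a gap.
- rail_a: Stretch of the rack's flat top rail over the gap at the rack's y = 96 mm (the robot's left end); one of four that join without a step into one straight flat rail, 16 mm wide, 5 thick, fixed. 64 mm long. Origin at the centre of its top face (60 mm above the counter, 31 mm along x in the rack's frame); y runs along the rail.
- rail_b: Stretch of the rack's flat top rail over the gap at the rack's y = 32 mm; one of four that join without a step into one straight flat rail, 16 mm wide, 5 thick, fixed. 64 mm long. Origin at the centre of its top face (60 mm above the counter, 31 mm along x in the rack's frame); y runs along the rail.
- rail_c: Stretch of the rack's flat top rail over the gap at the rack's y = -32 mm; one of four that join without a step into one straight flat rail, 16 mm wide, 5 thick, fixed. 64 mm long. Origin at the centre of its top face (60 mm above the counter, 31 mm along x in the rack's frame); y runs along the rail.
- rail_d: Stretch of the rack's flat top rail over the gap at the rack's y = -96 mm (the robot's right end); one of four that join without a step into one straight flat rail, 16 mm wide, 5 thick, fixed. 64 mm long. Origin at the centre of its top face (60 mm above the counter, 31 mm along x in the rack's frame); y runs along the rail.
- perfume: Loose round amber glass perfume bottle with a fluted aluminium twist cap, standing upright on the counter in front of the rack; 46 mm in diameter up to 47 mm high, cap 25 mm in diameter from 57 to 80 mm, about 0.17 kg. Origin at the centre of its underside, z up. To be pushed only; pushed low down (under 25 mm) it slides without tipping.
- ring_dish: Loose white ceramic ring dish, round, 92 mm across, 22 mm high with a ring post 42 mm high in the middle; stands beside one end of the rack, where the counting starts: at the rack's +y end the gaps one, two, three are under rail_a, rail_b, rail_c; at its -y end, under rail_d, rail_c, rail_b. Origin at the centre of its underside.
- tie_tray: Loose black silicone hair tie tray, 80 x 100 mm, 18 mm high, beside the other end of the rack. Origin at the centre of its underside. Leave it alone.
- clipper: Loose small aluminium nail clipper lying behind the rack, 58 x 12 mm, 15 mm high. Origin at the centre of its underside, x along its length. Leave it alone.
- varnish: Loose small nail varnish bottle, 29 mm in diameter, 68 mm high, standing in the gap at the rack's y = 96 mm (under rail_a). Origin at the centre of its underside. Leave it alone.
Mind the look-alikes: they are no part of the job. Of the things that look like the perfume, take the one that is farthest to the robot's left at the start. Of the things that look like the ring_dish, take the one that is farthest to the robot's right at the start.

How it is judged:
By the outcome, as a careful person would: the job done as asked, in the order asked, and still so for the second after the job is handed in, with the robot touching nothing.
It also fails if it takes over 72 s, if anything falls off the work surface, if the arm or the gripper's body presses on something with over 40 N, if the wrist force passes 120 N, or if a joint passes its speed limit or range.

### The arm

A 6-joint arm with a two-finger parallel gripper is mounted at the origin on the work surface. World frame = base frame: x ahead of the robot, y to its left, z up, the work surface at z = 0. Lengths are in m, angles in rad, forces in N, time in s.
With the tool pointing down it reaches from about 0.35 to 0.775 m from the base axis. Payload 7.3 kg.
Tool frame: the origin (TCP) lies midway between the tips of the shut fingers; the grasp point (between the pads) lies 19 mm behind it; x points along the fingers, z is the direction in which the jaws open and shut, and the axes are right-handed (so a half turn about x gives the same grasp; the last joint's range is limited). The gripper opens to 92 mm and grips with 3 to 60 N. Pads are 19 mm wide; open, the fingers measure 130 mm over their backs; the gripper's body (75 mm by 190 mm) begins 47 mm behind the grasp point.
Start: joints at [-1.386, 0.342, 1.524, -0, 1.275, -0.146], TCP at [0.171, -0.497, 0.227] pointing down, gripper open.
Joint ranges: [-2.53, 2.53], [-0.77, 2.02], [0.04, 2.7], [-1, 4.14], [0.28, 2.66], [-3.11, 3.11]. Speed limits (rad/s): [2.57, 2.57, 3.14, 3.14, 3.14, 3.14].

### API

Orientations are given as [roll, pitch, yaw] about the fixed x, y, z axes, in that order (R = Rz(yaw) Ry(pitch) Rx(roll)).
In Python, from cell import observe, cams, robot gives the robot as it stands.
- The arm moves only by the tool jog_arm, never from a script. Its argument "plan" is one flat list of numbers, 7 for each row, row after row: the turn, a rotation vector about the tool's x, y, z in degrees, then the shift along the tool's x, y, z in cm, then the opening, from -1 (shut) to 1 (fully open). In form: [ax, ay, az, x, y, z, jaw, ax, ay, az, x, y, z, jaw, ...]. A call has 1 to 10 rows; each row is the pose to reach, as a shift and turn from the pose commanded when the call began, along the tool's axes at that moment; what a row does not reach only later rows make up. A row lasts 1/10 s, in which the tool goes at most 50 mm and 8.59 degrees, less where a joint would pass 70% of its speed; a pose out of reach is approached as far as the arm can. A call with a gripper value outside its range is refused whole. The fingers move at their own pace and stop on an object; "newtons" is the grip in N (left out, the last holds). Time passes only in rows, so rows that repeat a pose let the fingers close. It gives the time, the measured TCP pose, the force and the opening at its end, in the units of the state.
- observe(): the state, without advancing time (a new reading comes with each control period).
- cams.read_camera(name): name is "side" or "top" or "wrist"; returns a dict with "image" (480x640x3 uint8, red, green, blue), "fov_y" (degrees; the focal length in pixels is half the picture's height over the tangent of half this angle, whatever the lens; pixels are square), "cx", "cy" (the principal point, pixels), "T" (4x4, takes a point from camera to world coordinates). Camera axes: x right, y down, z forward; pixel columns grow to the right and rows downward; lengths in m; the calibration is good to about 2 mm. A picture is of the moment at which its call begins. There is no depth.
- robot.hand_in(): hands the job in, once; it reports no verdict.
The state is a dict: "time": time; "qpos": joint angles; "qvel": joint speeds; "joint_efforts": joint torques, N m; "tool_pos": TCP position; "tool_rot": TCP orientation; "contact_force": force on the tool from outside, world axes, zero at the start; "torque": the same for the moment, N m; "opening": finger opening in m.
Only numpy, scipy, OpenCV 4.12 (cv2) and the standard library are available. Lean on these libraries where they do the work, as an engineer would, in place of code of your own. Each camera call takes 0.05 s, during which the arm holds its last target.

## Working session

There is one attempt and no reset: what is moved stays moved. The work goes in short steps, Python scripts to look and compute and a tool call to move; the robot and the scene stay as the last step left them, time stands still between calls to the robot, and variables do not carry over. Pictures are saved under pics/ and viewed, and the job is handed in when it is done.

Besides the shell and the picture viewer there is one more tool, called as name(argument=value, ...), one argument or row to a line, values as JSON. jog_arm: Moves the arm, as the interface text tells. Its arguments: {"type":"object","properties":{"plan":{"type":"array"},"newtons":{"type":"number"}},"required":["plan"]}

```bash
mkdir -p pics; ls; python3 - <<'E'
from cell import observe,cams,robot
import cv2,numpy as np
for n in("top","side","wrist"):
    r=cams.read_camera(n);cv2.imwrite(f"pics/{n}0.png",r["image"][:,:,::-1]);print(n,r["fov_y"],r["cx"],r["cy"],np.round(r["T"],3).tolist())
s=observe();print(s)
E
```

```text
pics
top 50.809916000252755 323.14691718639875 239.62855359889554 [[-0.007, -0.999, 0.035, 0.518], [-1.0, 0.006, -0.021, -0.032], [0.021, -0.035, -0.999, 0.859], [0.0, 0.0, 0.0, 1.0]]
side 47.799496898895896 322.59720639256784 235.69935192724583 [[-0.995, -0.043, 0.087, 0.5], [-0.096, 0.571, -0.816, 0.695], [-0.015, -0.82, -0.572, 0.563], [0.0, 0.0, 0.0, 1.0]]
wrist 71.83824954168118 319.52408755935613 244.6658417154756 [[0.324, -0.916, -0.237, 0.233], [-0.946, -0.315, -0.079, -0.474], [-0.002, 0.25, -0.968, 0.384], [0.0, 0.0, 0.0, 1.0]]
{'time': 0.15, 'qpos': array([-1.38600541e+00,  3.42553203e-01,  1.52474765e+00,  7.64243358e-06,
        1.27537638e+00, -1.46001705e-01]), 'qvel': array([-0.0017921 , -0.00369621, -0.00395038,  0.00027765,  0.00043837,
        0.00122393]), 'joint_efforts': array([ 1.08145345e-03, -4.31473196e+01, -2.44352603e+01,  7.18341954e-02,
        5.37621835e-02, -8.48858008e-05]), 'tool_pos': array([ 0.17048765, -0.49625674,  0.22622696]), 'tool_rot': array([2.98885206, 1.56971173, 1.74884613]), 'contact_force': array([ 0.07425875, -0.00495113, -0.47147073]), 'torque': array([ 0.02352566, -0.02743826, -0.00084306]), 'opening': 0.09170812789223352}
```

View pics/top0.png

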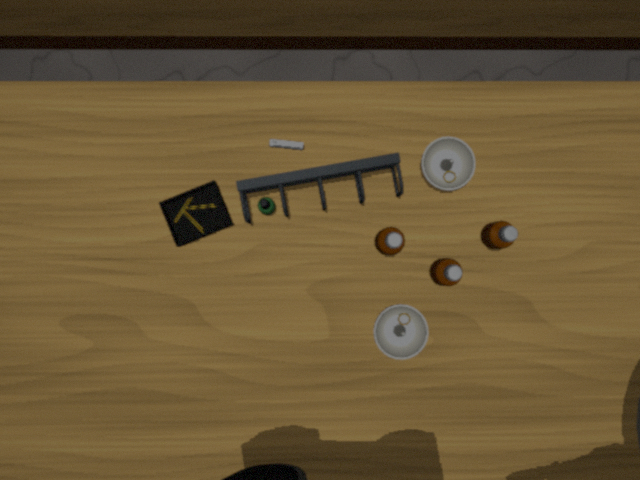

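View pics/side0.png

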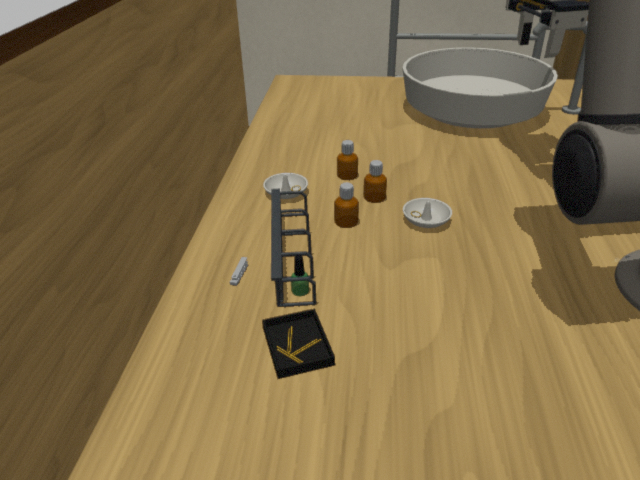

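View pics/wrist0.png

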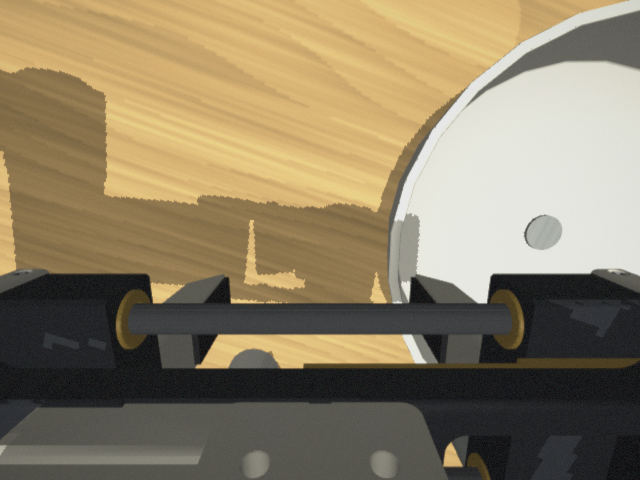

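```bash
cat > h.py <<'E'
from cell import observe,cams,robot
import cv2,numpy as np
from scipy.spatial.transform import Rotation as Ro
def cam(n): return cams.read_camera(n)
def ray(r,u,v,z):
    f=240/np.tan(np.radians(r["fov_y"]/2));T=r["T"]
    d=T[:3,:3]@np.array([(u-r["cx"])/f,(v-r["cy"])/f,1]);o=T[:3,3]
    return o+d*(z-o[2])/d[2]
def pix(r,p):
    f=240/np.tan(np.radians(r["fov_y"]/2));T=r["T"]
    q=T[:3,:3].T@(np.asarray(p)-T[:3,3]);return q[:2]/q[2]*f+[r["cx"],r["cy"]]
E
python3 - <<'E'
from h import *
r=cam("top");im=r["image"]
c=im[130:270,220:540];cv2.imwrite("pics/crop_top.png",cv2.resize(c,None,fx=2.5,fy=2.5,interpolation=cv2.INTER_CUBIC)[:,:,::-1])
s=cam("side");c=s["image"][130:390,230:470];cv2.imwrite("pics/crop_side.png",cv2.resize(c,None,fx=2.3,fy=2.3,interpolation=cv2.INTER_CUBIC)[:,:,::-1])
hsv=cv2.cvtColor(im,cv2.COLOR_RGB2HSV)
for p in [(170,320),(168,350),(196,323),(241,380),(241,394),(206,266)]: print(p,im[p],hsv[p])
R=Ro.from_euler("xyz",observe()["tool_rot"]).as_matrix();print(R.round(3))
E
```

```text
(170, 320) [55 60 64] [103  36  64]
(168, 350) [49 55 56] [94 32 56]
(196, 323) [49 52 52] [90 15 52]
(241, 380) [77 41  0] [ 16 255  77]
(241, 394) [133 133 133] [  0   0 133]
(206, 266) [14 16 13] [50 48 16]
[[-0.     0.946  0.325]
 [ 0.001  0.325 -0.946]
 [-1.     0.    -0.001]]
```

View pics/crop_top.png

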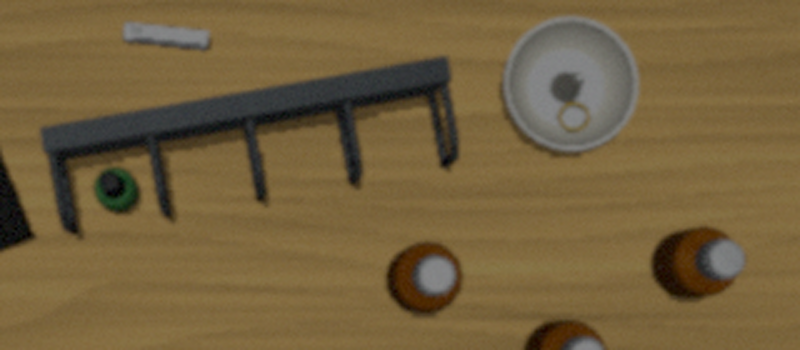

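View pics/crop_side.png

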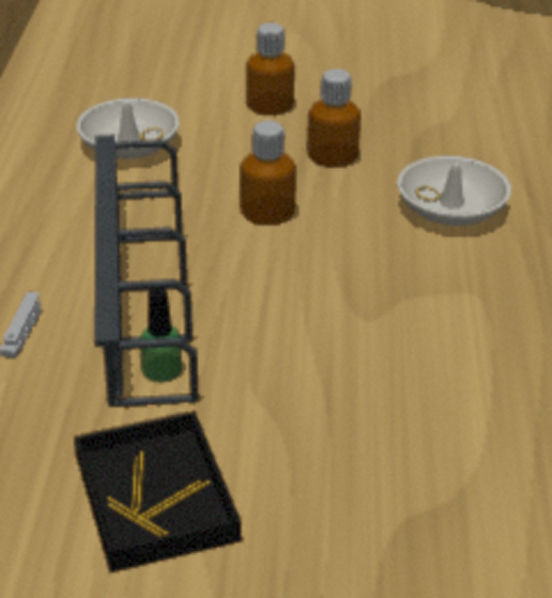

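```bash
cat >> h.py <<'E'
def rackpose(r):
    im=r["image"].astype(int);m=((im.max(2)-im.min(2)<25)&(im.max(2)<80)&(im.max(2)>25)).astype(np.uint8)
    m[:140]=0;m[225:]=0;m[:,:236]=0;m[:,:]=m;m[:,404:]=0
    m2=cv2.morphologyEx(m,cv2.MORPH_OPEN,np.ones((7,7),np.uint8))
    ys,xs=np.nonzero(m2);pts=np.array([ray(r,u,v,.06)[:2] for u,v in zip(xs,ys)],np.float32)
    return m,m2,cv2.minAreaRect(pts*1000),pts
E
python3 - <<'E'
from h import *
r=cam("top");m,m2,rect,pts=rackpose(r);print(rect,len(pts))
cv2.imwrite("pics/m.png",np.hstack([m[130:270,220:420],m2[130:270,220:420]])*255)
# perfume: amber mask
im=r["image"];h=cv2.cvtColor(im,cv2.COLOR_RGB2HSV)
a=cv2.inRange(h,(5,225,40),(18,255,140));a=cv2.morphologyEx(a,cv2.MORPH_OPEN,np.ones((3,3)))
for c in cv2.findContours(a,cv2.RETR_EXTERNAL,cv2.CHAIN_APPROX_NONE)[0]:
    if cv2.contourArea(c)>100:
        (u,v),R=cv2.minEnclosingCircle(c);print("amber",u,v,R,ray(r,u,v,.03),cv2.boundingRect(c))
a=((im.max(2).astype(int)-im.min(2)<20)&(im.max(2)>90)).astype(np.uint8);a=cv2.morphologyEx(a,cv2.MORPH_OPEN,np.ones((3,3)))
for c in cv2.findContours(a,cv2.RETR_EXTERNAL,cv2.CHAIN_APPROX_NONE)[0]:
    if cv2.contourArea(c)>60:
        (u,v),R=cv2.minEnclosingCircle(c);print("grey",u,v,R,ray(r,u,v,.08),ray(r,u,v,.02))
s=cam("side");h=cv2.cvtColor(s["image"],cv2.COLOR_RGB2HSV)
a=cv2.inRange(h,(5,200,40),(16,255,200))
for c in cv2.findContours(a,cv2.RETR_EXTERNAL,cv2.CHAIN_APPROX_NONE)[0]:
    if cv2.contourArea(c)>200: b=cv2.boundingRect(c);print("sideamber",b)
for y in(-128,128):
  print(pix(r,[.6,.0,.06]))
E
```

```text
((652.0365600585938, -41.592376708984375), (21.247928619384766, 261.5553894042969), 9.86424732208252) 1790
grey 400.5262145996094 331.3089904785156 27.464984893798828 [ 0.40358001 -0.16613334  0.08      ] [ 0.39476946 -0.17647155  0.02      ]
grey 454.5 272.3333435058594 7.236207008361816 [ 0.49352506 -0.25112752  0.08      ] [ 0.49163816 -0.26800828  0.02      ]
grey 394.5 239.5 7.382511615753174 [ 0.54499193 -0.15854497  0.08      ] [ 0.54706677 -0.16829906  0.02      ]
grey 510.5 233.0 7.43313455581665 [ 0.55395855 -0.33976682  0.08      ] [ 0.55672361 -0.36347072  0.02      ]
grey 286.0 143.0 16.492521286010742 [0.69591718 0.00854569 0.08      ] [0.70960972 0.01165366 0.02      ]
grey 447.81005859375 163.34716796875 26.980260848999023 [ 0.6633283  -0.24340879  0.08      ] [ 0.67451226 -0.25969539  0.02      ]
sideamber (364, 174, 22, 28)
[292.33925438 205.90733772]
[292.33925438 205.90733772]
```

View pics/m.png

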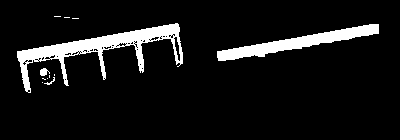

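```bash
python3 - <<'E'
from h import *
r=cam("top");m,m2,rect,pts=rackpose(r)
P=[]
for u in range(242,398,2):
    v=np.nonzero(m[140:225,u])[0]
    col=m2[140:225,u];w=np.nonzero(col)[0]
    if len(w): P.append(ray(r,u,w.min()+140-.5,.06)[:2])
P=np.array(P,np.float32);l=cv2.fitLine(P,cv2.DIST_HUBER,0,.01,.01).ravel();d=l[:2]*np.sign(l[1]);print("yaw",np.degrees(np.arctan2(-d[0],d[1])))
ex=np.array([d[1],-d[0]]);s=(pts@d);c=(s.min()+s.max())/2;print("len",np.ptp(s))
back=l[2:]@ex;rail=ex*(back-.008)+d*c;O=rail-.031*ex;print("rail",rail,"O",O)
sd=cam("side")
for y in(-.128,.128):
  p=[*(O+.023*ex+d*y),.06];print("side px rail ends",pix(sd,[*(O+.031*ex+d*y),.06]), "front loop base",pix(sd,[*(O-.027*ex+d*y),.0]),pix(r,[*(O-.027*ex+d*y),.0]))
for n,R_ in(("top",r),("side",sd)):
  h=cv2.cvtColor(R_["image"],cv2.COLOR_RGB2HSV);a=cv2.inRange(h,(3,190,30),(19,255,200))
  if n=="top": print(h[241,380],h[241,370],h[250,385])
  box=(slice(215,265),slice(365,415)) if n=="top" else (slice(180,232),slice(325,368))
  q=h[box];sat=(q[:,:,1]>215).astype(np.uint8);
  for c in cv2.findContours(sat,cv2.RETR_EXTERNAL,cv2.CHAIN_APPROX_NONE)[0]:
    if cv2.contourArea(c)>100: x,y,w,hh=cv2.boundingRect(c);print(n,x+box[1].start,y+box[0].start,w,hh)
b=np.array([.545,-.1585]);print("bottle in rack",(b-O)@ex,(b-O)@d, "proj side base",pix(sd,[*b,0]),"cap",pix(sd,[*b,.08]),pix(r,[*b,.03]))
for k,y in(("d",-.096),("c",-.032),("b",.032)):print(k,O+.031*ex+d*y)
E
```

```text
yaw 9.867973
len 0.26155588
rail [ 0.65454084 -0.04115706] O [ 0.6239995  -0.04646979]
side px rail ends [276.47300714 188.66226071] front loop base [308.59554981 214.20764594] [397.28562163 197.7074607 ]
side px rail ends [277.55832616 275.38305578] front loop base [317.7001103  303.45262421] [249.64144206 224.12979583]
[ 15 255  78] [ 19 131 132] [ 15 255  78]
top 376 228 28 27
side 335 198 23 29
bottle in rack -0.09703026542223638 -0.09683394543942225 proj side base [346.55037493 221.09097577] cap [347.01196607 184.00930154] [389.56623127 240.57577232]
d [ 0.67099315 -0.13573676]
c [ 0.66002494 -0.07268363]
b [ 0.64905673 -0.00963049]
```

```bash
cat >> h.py <<'E'
YAW=9.87;O=np.array([.6240,-.0465]);ex=np.array([np.cos(np.radians(YAW)),np.sin(np.radians(YAW))]);ey=np.array([-ex[1],ex[0]])
def W(x,y): return O+x*ex+y*ey     # rack->world (m)
def K(p): q=np.asarray(p)[:2]-O;return np.array([q@ex,q@ey])
def Rt(push_deg,tilt): # tool y = push dir (deg, world), tilt tip forward
    a=np.radians(push_deg);h=np.array([np.cos(a),np.sin(a),0]);t=np.radians(tilt);dn=np.array([0,0,-1.])
    x=dn*np.cos(t)+h*np.sin(t);y=h*np.cos(t)-dn*np.sin(t);return np.c_[x,y,np.cross(x,y)]
def go(pos,R):
    s=observe();C=Ro.from_euler("xyz",s["tool_rot"]).as_matrix()
    print("t %.2f"%s["time"],"pos",s["tool_pos"].round(4),"rack",K(s["tool_pos"]).round(4),"F",s["contact_force"].round(1),"op",round(s["opening"],4))
    print("rot",np.degrees(Ro.from_matrix(C.T@R).as_rotvec()).round(1),"shift cm",(C.T@(np.array(pos)-s["tool_pos"])*100).round(2))
E
python3 - <<'E'
from h import *
go([*W(.031,-.096),.10],Rt(YAW,0))
E
```

```text
t 0.45 pos [ 0.1705 -0.4965  0.2267] rack [-0.5239 -0.3656] F [-0.1 -0.1  0.2] op 0.0917
rot [9.1 0.  0. ] shift cm [ 12.67  59.05 -17.87]
```

jog_arm(
  plan=[3, 0, 0, 0, 4, -1, -1, 6, 0, 0, 2, 9, -2.7, -1, 9.1, 0, 0, 4, 14, -4.2, -1, 9.1, 0, 0, 5, 18.5, -5.6, -1, 9.1, 0, 0, 6, 23, -7, -1, 9.1, 0, 0, 7, 28, -8.5, -1, 9.1, 0, 0, 8, 33, -10, -1, 9.1, 0, 0, 9, 38, -11.5, -1, 9.1, 0, 0, 10, 43, -13, -1, 9.1, 0, 0, 11, 47, -14.2, -1],
)

```text
time: 1.45
tool_pos: [0.5594, -0.2162, 0.1196]
tool_rot: [0.7, 1.57, -0.698]
contact_force: [0.4, -1.1, -0.4]
opening: 0.0167
```

```bash
python3 - <<'E'
from h import *
go([*W(.031,-.096),.08],Rt(YAW,0))
E
```

```text
t 1.45 pos [ 0.5594 -0.2162  0.1196] rack [-0.0927 -0.1561] F [ 0.4 -1.1 -0.4] op 0.0167
rot [-0.  0. -0.] shift cm [ 3.97 12.37 -6.02]
```

jog_arm(
  plan=[0, 0, 0, 1, 4, -2, -1, 0, 0, 0, 2, 8, -4, -1, 0, 0, 0, 3, 11, -5.5, -1, 0, 0, 0, 3.5, 12.4, -6.0, -1, 0, 0, 0, 4, 12.4, -6.0, -1, 0, 0, 0, 4, 12.4, -6.0, -1, 0, 0, 0, 4, 12.4, -6.0, -1],
)

```text
time: 2.15
tool_pos: [0.6688, -0.1382, 0.0799]
tool_rot: [-1.437, 1.57, -2.837]
contact_force: [-0.4, 0.4, 0.2]
opening: 0.0006
```

```bash
python3 - <<'E'
from h import *
for n in("top","wrist","side"):
    r=cam(n);cv2.imwrite(f"pics/{n}1.png",r["image"][:,:,::-1])
go([*W(.031,-.096),.06],Rt(YAW,0))
E
```

```text
t 2.30 pos [ 0.6693 -0.1383  0.0806] rack [ 0.0289 -0.0982] F [ 0.2  0.1 -0.8] op 0.0005
rot [-0.1  0.  -0. ] shift cm [ 2.06  0.21 -0.23]
```

View pics/wrist1.png

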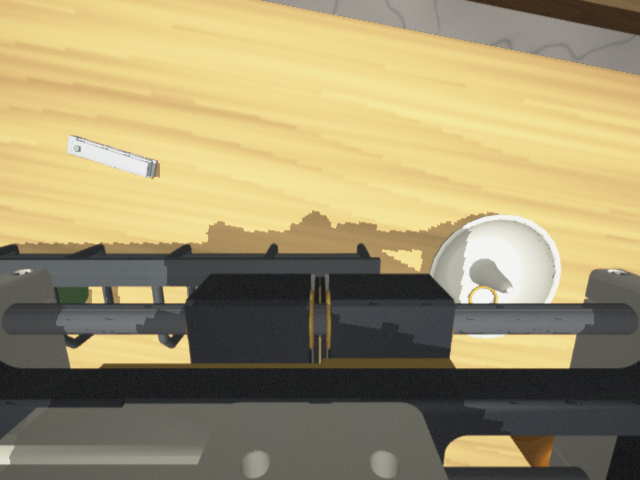

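View pics/side1.png

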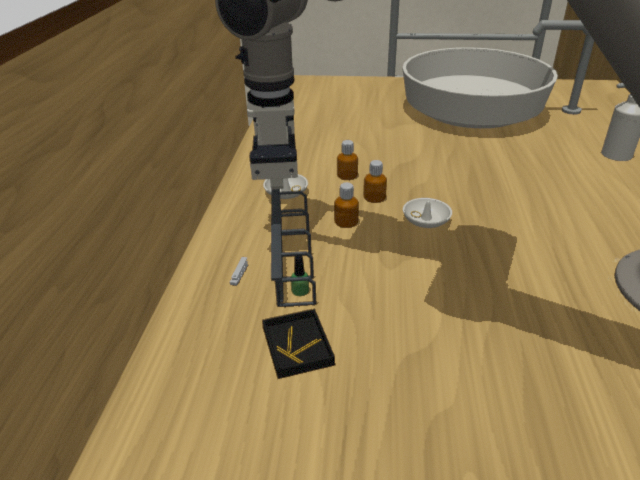

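jog_arm(
  plan=[0, 0, 0, 0.8, 0.1, -0.2, -1, 0, 0, 0, 1.5, 0.2, -0.2, -1, 0, 0, 0, 1.8, 0.2, -0.2, -1, 0, 0, 0, 1.9, 0.2, -0.2, -1, 0, 0, 0, 2.0, 0.2, -0.2, -1, 0, 0, 0, 2.05, 0.2, -0.2, -1, 0, 0, 0, 2.1, 0.2, -0.2, -1],
)

```text
time: 3.0
tool_pos: [0.671, -0.1349, 0.0602]
tool_rot: [-1.256, 1.57, -2.655]
contact_force: [-6.5, 2.0, 12.1]
opening: 0.0004
```

jog_arm(
  plan=[0, 0, 0, -1.5, 0, 0, -1, 0, 0, 0, -2.5, 0, 0, -1, 0, 0, 0, -2.5, 0, -3, -1, 0, 0, 0, -2.5, 0, -6.4, -1, 0, 0, 0, -2.5, 0, -6.4, -1, 0, 0, 0, -2.2, 0, -6.4, -1, 0, 0, 0, -2.2, 0, -6.4, -1],
)

```text
time: 3.7
tool_pos: [0.6605, -0.0726, 0.0807]
tool_rot: [0.331, 1.57, -1.068]
contact_force: [-0.7, -0.1, 0.7]
opening: 0.0004
```

```bash
python3 - <<'E'
from h import *
go([*W(.031,-.032),.06],Rt(YAW,0))
E
```

```text
t 3.70 pos [ 0.6605 -0.0726  0.0807] rack [ 0.0315 -0.032 ] F [-0.7 -0.1  0.7] op 0.0004
rot [-0.  0. -0.] shift cm [ 2.07 -0.05 -0.  ]
```

jog_arm(
  plan=[0, 0, 0, 0.8, 0, 0, -1, 0, 0, 0, 1.5, 0, 0, -1, 0, 0, 0, 1.8, 0, 0, -1, 0, 0, 0, 1.9, 0, 0, -1, 0, 0, 0, 2.0, 0, 0, -1, 0, 0, 0, 2.05, 0, 0, -1, 0, 0, 0, 2.1, 0, 0, -1, 0, 0, 0, 2.1, 0, 0, -1],
)

```text
time: 4.5
tool_pos: [0.6605, -0.072, 0.0603]
tool_rot: [0.844, 1.57, -0.555]
contact_force: [-1.9, -0.1, 3.2]
opening: 0.001
```

jog_arm(
  plan=[0, 0, 0, 0.05, 0, 0, -1, 0, 0, 0, 0.05, 0, 0, -1],
)

```text
time: 4.7
tool_pos: [0.6605, -0.072, 0.0603]
tool_rot: [0.907, 1.57, -0.492]
contact_force: [-2.0, 0.2, 6.7]
opening: 0.0005
```

jog_arm(
  plan=[0, 0, 0, -1.5, 0, 0, -1, 0, 0, 0, -2.5, 0, 0, -1, 0, 0, 0, -2.5, 0, -3, -1, 0, 0, 0, -2.5, 0, -6.4, -1, 0, 0, 0, -2.5, 0, -6.4, -1, 0, 0, 0, -2.2, 0, -6.4, -1, 0, 0, 0, -2.2, 0, -6.4, -1],
)

```text
time: 5.4
tool_pos: [0.6496, -0.0096, 0.0813]
tool_rot: [0.383, 1.57, -1.016]
contact_force: [-0.1, -0.6, -0.1]
opening: 0.0004
```

```bash
python3 - <<'E'
from h import *
go([*W(.031,.032),.06],Rt(YAW,0))
E
```

```text
t 5.40 pos [ 0.6496 -0.0096  0.0813] rack [0.0315 0.0319] F [-0.1 -0.6 -0.1] op 0.0004
rot [-0.  0. -0.] shift cm [ 2.13 -0.05 -0.01]
```

jog_arm(
  plan=[0, 0, 0, 0.8, 0, 0, -1, 0, 0, 0, 1.5, 0, 0, -1, 0, 0, 0, 1.8, 0, 0, -1, 0, 0, 0, 1.9, 0, 0, -1, 0, 0, 0, 2.0, 0, 0, -1, 0, 0, 0, 2.1, 0, 0, -1, 0, 0, 0, 2.2, 0, 0, -1, 0, 0, 0, 2.2, 0, 0, -1],
)

```text
time: 6.2
tool_pos: [0.6496, -0.0089, 0.0603]
tool_rot: [0.983, 1.57, -0.416]
contact_force: [-2.3, 0.3, 4.1]
opening: 0.0006
```

```bash
python3 - <<'E'
from h import *
go([*W(-.097,-.140),.14],Rt(YAW+90,4))
go([*W(-.097,-.140),.14],Rt(YAW+90,0))
E
```

```text
t 6.20 pos [ 0.6496 -0.0089  0.0603] rack [0.0316 0.0326] F [-2.3  0.3  4.1] op 0.0006
rot [-90.    3.2   3.1] shift cm [ -7.97 -12.85  17.27]
t 6.20 pos [ 0.6496 -0.0089  0.0603] rack [0.0316 0.0326] F [-2.3  0.3  4.1] op 0.0006
rot [-90.    0.1  -0. ] shift cm [ -7.97 -12.85  17.27]
```

Opening ≈14 mm for the side push (jaw −0.7).

jog_arm(
  plan=[0, 0, 0, -4, 0, 0, -0.7, 0, 0, 0, -8, 0, 0, -0.7, -8.5, 0, 0, -8, -1.5, 2, -0.7, -17, 0, 0, -8, -3, 4, -0.7, -25.5, 0, 0, -8, -4.5, 6, -0.7, -34, 0, 0, -8, -6, 8, -0.7, -42.5, 0, 0, -8, -7.5, 10, -0.7, -51, 0, 0, -8, -9, 12.1, -0.7, -59.5, 0, 0, -8, -10.5, 14.1, -0.7, -68, 0, 0, -8, -12, 16.1, -0.7],
)

```text
time: 7.2
tool_pos: [0.5583, -0.1889, 0.1396]
tool_rot: [-0.341, 1.57, -0.547]
contact_force: [-0.4, -0.3, 0.4]
opening: 0.0141
```

```bash
python3 - <<'E'
from h import *
go([*W(-.097,-.140),.12],Rt(YAW+90,4))
E
```

```text
t 7.20 pos [ 0.5583 -0.1889  0.1396] rack [-0.0891 -0.129 ] F [-0.4 -0.3  0.4] op 0.0141
rot [-21.6   0.8   4. ] shift cm [ 1.96 -1.31 -0.33]
```

jog_arm(
  plan=[-8, 0, 1, 0, -0.5, -0.1, -0.7, -15, 0, 2, 0.5, -1, -0.3, -0.7, -21.6, 0.8, 4, 1, -1.3, -0.3, -0.7, -21.6, 0.8, 4, 2, -1.3, -0.3, -0.7, -21.6, 0.8, 4, 2, -1.3, -0.3, -0.7],
)

```text
time: 7.7
tool_pos: [0.5523, -0.1998, 0.1177]
tool_rot: [1.609, 1.499, 1.771]
contact_force: [-0.8, 0.6, -0.1]
opening: 0.0139
```

```bash
python3 - <<'E'
from h import *
for n in("top","wrist","side"):
    r=cam(n);cv2.imwrite(f"pics/{n}2.png",r["image"][:,:,::-1])
go([*W(-.097,-.140),.02],Rt(YAW+90,4))
E
```

```text
t 7.85 pos [ 0.5531 -0.1996  0.1194] rack [-0.0961 -0.1387] F [ 0.7 -0.1  0.5] op 0.0137
rot [-0.5 -0.  -0. ] shift cm [ 9.9  -0.83 -0.08]
```

View pics/side2.png

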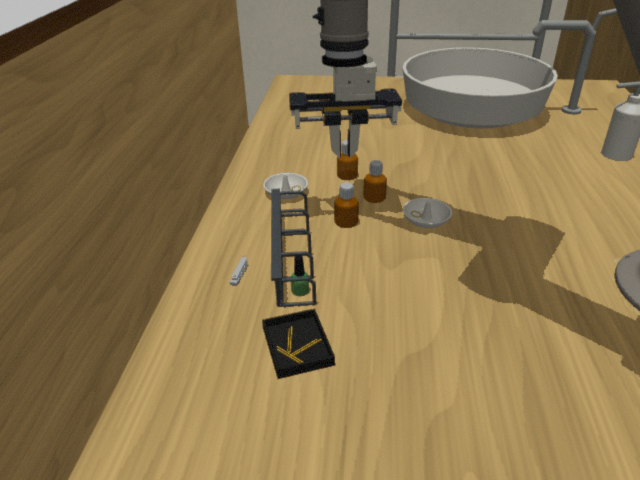

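View pics/wrist2.png

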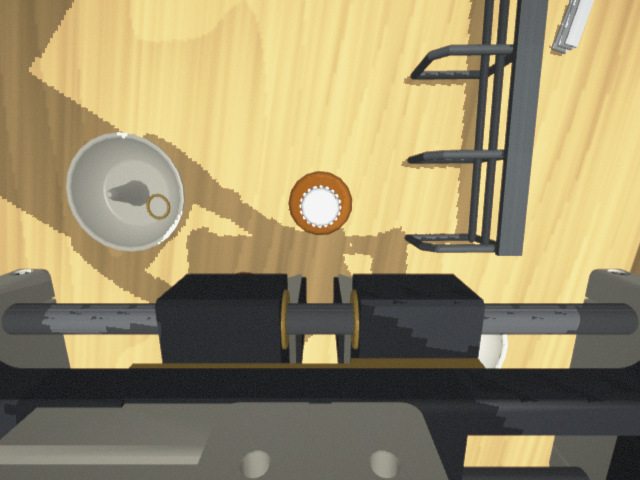

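jog_arm(
  plan=[0, 0, 0, 3, -0.3, -0.1, -0.7, 0, 0, 0, 6, -0.5, -0.1, -0.7, 0, 0, 0, 8, -0.7, -0.1, -0.7, 0, 0, 0, 9, -0.8, -0.1, -0.7, 0, 0, 0, 9.5, -0.8, -0.1, -0.7, 0, 0, 0, 9.8, -0.8, -0.1, -0.7, 0, 0, 0, 9.8, -0.8, -0.1, -0.7],
)

```text
time: 8.55
tool_pos: [0.5526, -0.2014, 0.0216]
tool_rot: [1.567, 1.501, 1.732]
contact_force: [1.1, 0.6, 0.1]
opening: 0.0137
```

```bash
python3 - <<'E'
from h import *
for n in("wrist","side"):
    r=cam(n);cv2.imwrite(f"pics/{n}3.png",r["image"][:,:,::-1])
go([*W(-.097,-.080),.02],Rt(YAW+90,4))
E
```

```text
t 8.65 pos [ 0.5527 -0.2016  0.0219] rack [-0.0968 -0.1405] F [-1.6  0.4  0.4] op 0.0137
rot [-0.4  0.1  0. ] shift cm [ 0.61  6.03 -0.06]
```

View pics/wrist3.png

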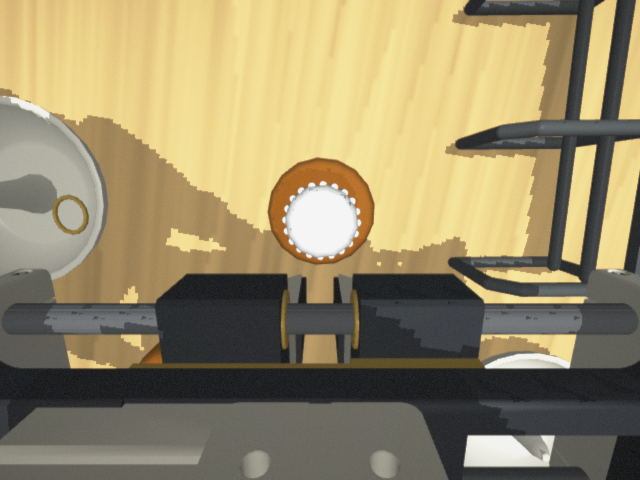

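View pics/side3.png

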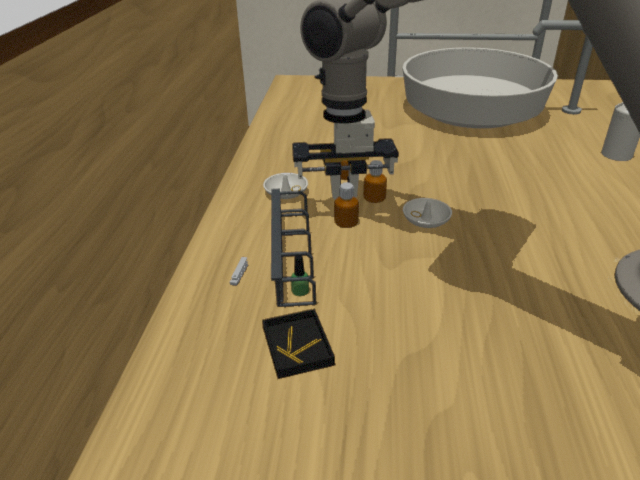

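jog_arm(
  plan=[0, 0, 0, 0.1, 0.5, 0, -0.7, 0, 0, 0, 0.15, 1.0, 0, -0.7, 0, 0, 0, 0.2, 1.5, 0, -0.7, 0, 0, 0, 0.25, 2.1, 0, -0.7, 0, 0, 0, 0.3, 2.7, 0, -0.7, 0, 0, 0, 0.35, 3.4, 0, -0.7, 0, 0, 0, 0.4, 4.1, 0, -0.7, 0, 0, 0, 0.45, 4.8, 0, -0.7, 0, 0, 0, 0.5, 5.4, 0, -0.7, 0, 0, 0, 0.52, 5.8, 0, -0.7],
)

```text
time: 9.65
tool_pos: [0.5424, -0.1432, 0.0199]
tool_rot: [1.583, 1.5, 1.749]
contact_force: [0.1, -0.8, 0.0]
opening: 0.0139
```

```bash
cat >> h.py <<'E'
def shot(tag,ns=("wrist","side")):
    o={}
    for n in ns: r=cam(n);cv2.imwrite(f"pics/{n}{tag}.png",r["image"][:,:,::-1]);o[n]=r
    return o
E
python3 - <<'E'
from h import *
shot("4")
go([*W(-.097,.0006),.02],Rt(YAW+90,4))
E
```

```text
t 9.75 pos [ 0.5423 -0.1431  0.0198] rack [-0.097  -0.0812] F [ 0.6 -0.4 -0.2] op 0.0139
rot [-0.4 -0.  -0.1] shift cm [ 0.56  8.16 -0.05]
```

View pics/wrist4.png

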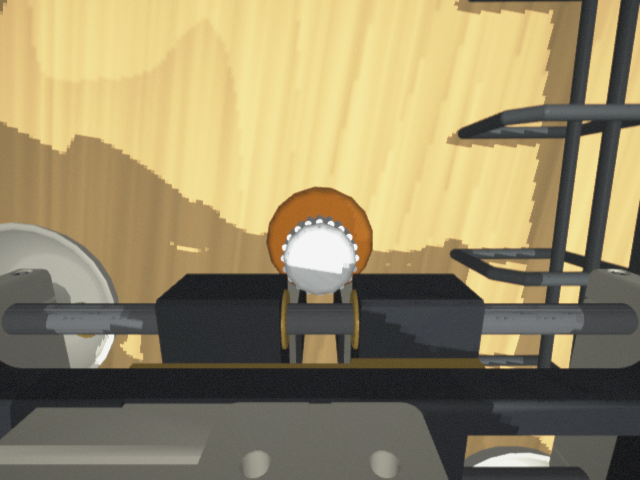

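View pics/side4.png

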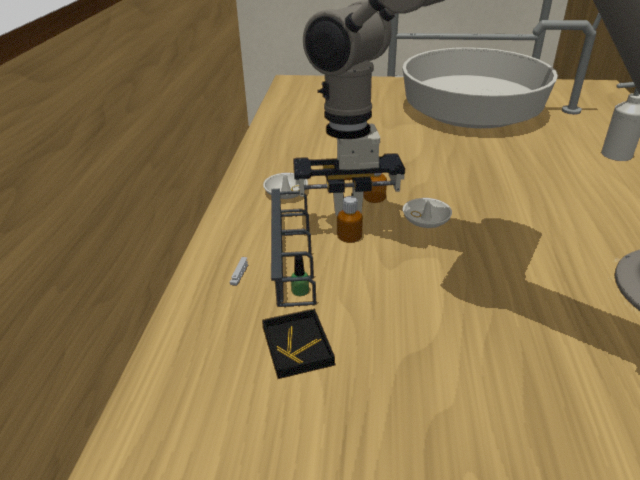

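jog_arm(
  plan=[0, 0, 0, 0.03, 0.4, 0, -0.7, 0, 0, 0, 0.07, 1.0, 0, -0.7, 0, 0, 0, 0.12, 1.7, 0, -0.7, 0, 0, 0, 0.17, 2.4, 0, -0.7, 0, 0, 0, 0.22, 3.1, 0, -0.7, 0, 0, 0, 0.27, 3.8, 0, -0.7, 0, 0, 0, 0.32, 4.5, 0, -0.7, 0, 0, 0, 0.36, 5.2, 0, -0.7, 0, 0, 0, 0.41, 5.8, 0, -0.7, 0, 0, 0, 0.44, 6.2, 0, -0.7],
)

```text
time: 10.75
tool_pos: [0.5322, -0.082, 0.0199]
tool_rot: [1.58, 1.5, 1.746]
contact_force: [0.2, -0.6, -0.6]
opening: 0.0137
```

```bash
python3 - <<'E'
from h import *
o=shot("5",("wrist","side"))
go([*W(-.097,.0006),.02],Rt(YAW+90,4))
for x in(-.097,):
  for y in (.012,.022,.032): print(y,pix(o["side"],[*W(x,y),0]),pix(o["side"],[*W(x,y),.08]),pix(o["wrist"],[*W(x,y),.08]))
E
```

```text
t 10.85 pos [ 0.5322 -0.082   0.0199] rack [-0.0965 -0.0192] F [0.5 0.  0.8] op 0.014
rot [-0.4 -0.  -0.1] shift cm [ 0.13  1.98 -0.06]
0.012 [353.61850799 255.66407502] [354.49096723 216.64354362] [320.47826435 264.05326659]
0.022 [354.3380073  259.17575213] [355.25604357 219.97469959] [320.26366513 232.69454934]
0.032 [355.07035596 262.75014329] [356.03550112 223.36847159] [320.04138793 200.21387383]
```

View pics/wrist5.png

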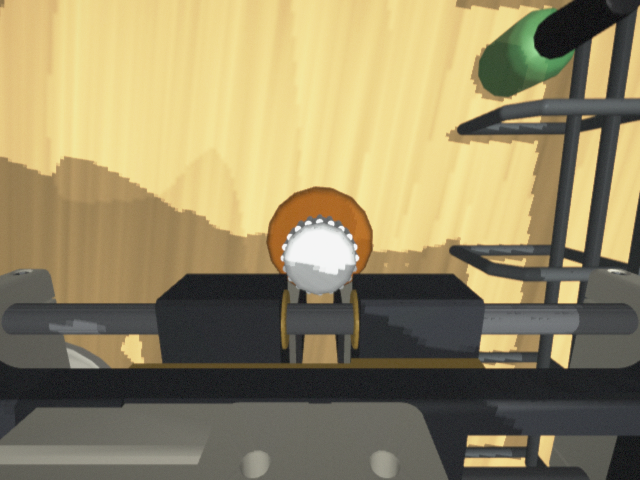

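View pics/side5.png

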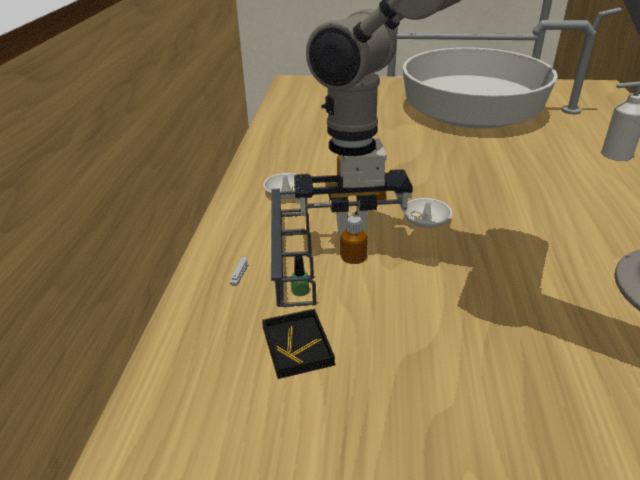

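jog_arm(
  plan=[0, 0, 0, 0.03, 0.4, 0, -0.7, 0, 0, 0, 0.07, 0.9, 0, -0.7, 0, 0, 0, 0.1, 1.4, 0, -0.7, 0, 0, 0, 0.13, 1.8, 0, -0.7, 0, 0, 0, 0.13, 1.8, 0, -0.7, 0, 0, 0, 0.13, 1.8, 0, -0.7, 0, 0, 0, 0.1, 0.8, 0, -0.7, 0, 0, 0, 0, -2.2, 0, -0.7, 0, 0, 0, 0, -2.2, 0, -0.7],
)

```text
time: 11.75
tool_pos: [0.5371, -0.1078, 0.0184]
tool_rot: [1.554, 1.502, 1.717]
contact_force: [-0.1, 0.7, 0.7]
opening: 0.0139
```

```bash
python3 - <<'E'
from h import *
o=shot("6",("wrist","top"))
go([*W(-.145,.032),.12],Rt(YAW,0))
for y in (.027,.032): print(y,pix(o["wrist"],[*W(-.097,y),.08]),pix(o["top"],[*W(-.097,y),.08]))
E
```

```text
t 11.85 pos [ 0.5359 -0.1053  0.0182] rack [-0.0969 -0.0428] F [0.1 0.5 0.4] op 0.0141
rot [89.4 -3.2 -3.2] shift cm [-9.63  8.14 -4.89]
0.027 [317.89277385 126.71265051] [315.77652162 253.73580199]
0.032 [317.70438015 108.36808953] [312.58445369 254.31422282]
```

View pics/wrist6.png

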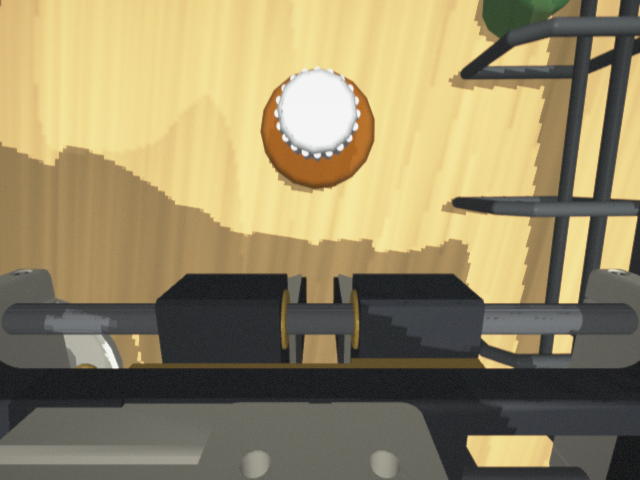

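View pics/top6.png

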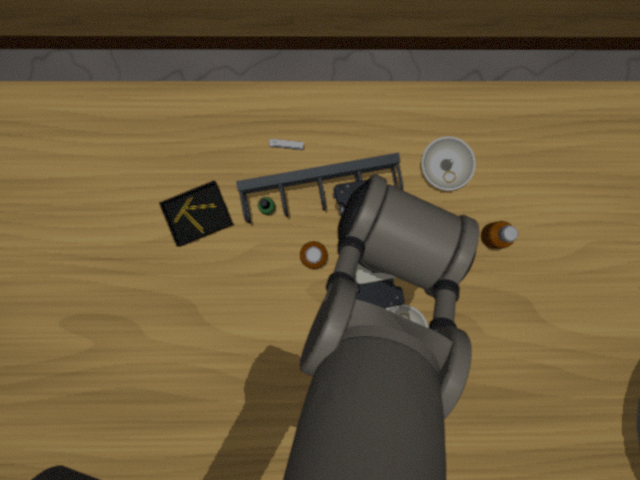

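jog_arm(
  plan=[0, 0, 0, -4, 0, 0, -0.87, 0, 0, 0, -8, 0, 0, -0.87, 8.5, 0, 0, -9.6, 0.8, -0.5, -0.87, 17, 0, 0, -9.6, 1.6, -1, -0.87, 25.5, 0, 0, -9.6, 2.4, -1.5, -0.87, 34, 0, 0, -9.6, 3.2, -2, -0.87, 42.5, 0, 0, -9.6, 4, -2.5, -0.87, 51, 0, 0, -9.6, 5, -3, -0.87, 59.5, 0, 0, -9.6, 6, -4, -0.87, 68, 0, 0, -9.6, 7, -5, -0.87],
)

```text
time: 12.85
tool_pos: [0.4756, -0.0494, 0.119]
tool_rot: [2.779, 1.5, 1.752]
contact_force: [0.4, -0.2, -0.4]
opening: 0.0056
```

```bash
python3 - <<'E'
from h import *
go([*W(-.15,.031),.10],Rt(YAW,15))
E
```

```text
t 12.85 pos [ 0.4756 -0.0494  0.119 ] rack [-0.1467  0.0226] F [ 0.4 -0.2 -0.4] op 0.0056
rot [20.6 -6.8 14.1] shift cm [ 1.95 -0.05 -0.78]
```

jog_arm(
  plan=[7, -2, 4.5, 0, -0.1, -0.3, -0.87, 14, -4.5, 9.5, 0, -0.1, -0.8, -0.87, 20.6, -6.8, 14.1, 1, -0.1, -0.8, -0.87, 20.6, -6.8, 14.1, 1.5, -0.1, -0.8, -0.87, 20.6, -6.8, 14.1, 1.9, -0.1, -0.8, -0.87, 20.6, -6.8, 14.1, 1.9, -0.1, -0.8, -0.87],
)

```text
time: 13.45
tool_pos: [0.4719, -0.0428, 0.1005]
tool_rot: [1.569, 1.309, 0.179]
contact_force: [0.8, 0.3, 0.1]
opening: 0.006
```

```bash
python3 - <<'E'
from h import *
o=shot("7",("wrist","side"))
go([*W(-.15,.031),.015],Rt(YAW,15))
print(pix(o["wrist"],[*W(-.097,.031),.08]))
E
```

```text
t 13.55 pos [ 0.4721 -0.0429  0.1008] rack [-0.149   0.0296] F [-0.   0.4 -0.2] op 0.0057
rot [ 0.4 -0.1 -0. ] shift cm [ 8.26 -2.32 -0.15]
[319.10288416 196.3345219 ]
```

View pics/wrist7.png

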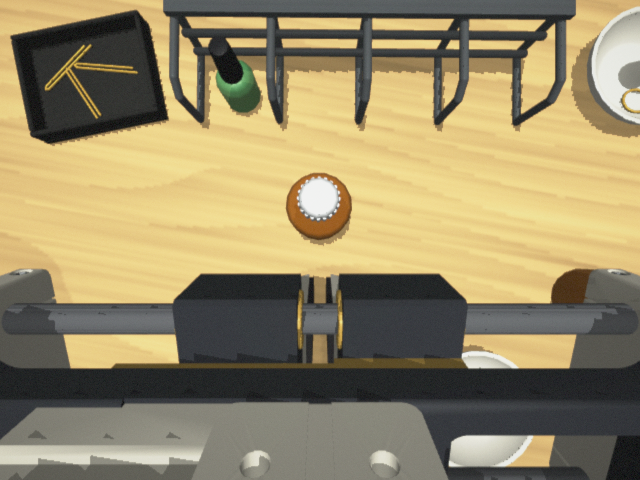

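View pics/side7.png

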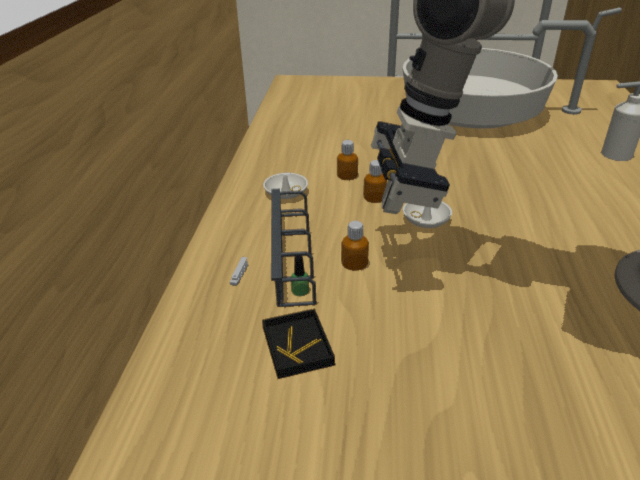

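jog_arm(
  plan=[0, 0, 0, 3, -0.8, -0.1, -0.87, 0, 0, 0, 6, -1.7, -0.15, -0.87, 0, 0, 0, 7.5, -2.1, -0.15, -0.87, 0, 0, 0, 8.2, -2.3, -0.15, -0.87, 0, 0, 0, 8.2, -2.3, -0.15, -0.87, 0, 0, 0, 8.2, -2.3, -0.15, -0.87],
)

```text
time: 14.15
tool_pos: [0.4707, -0.0416, 0.0161]
tool_rot: [1.567, 1.307, 0.175]
contact_force: [-0.4, -0.3, 0.5]
opening: 0.0063
```

```bash
python3 - <<'E'
from h import *
go([*W(-.092,.0315),.015],Rt(YAW,15))
E
```

```text
t 14.15 pos [ 0.4707 -0.0416  0.0161] rack [-0.1501  0.0311] F [-0.4 -0.3  0.5] op 0.0063
rot [ 0.4 -0.  -0.1] shift cm [ 1.62  5.59 -0.  ]
```

jog_arm(
  plan=[0, 0, 0, 0.2, 0.6, 0, -0.87, 0, 0, 0, 0.38, 1.3, 0, -0.87, 0, 0, 0, 0.56, 2, 0, -0.87, 0, 0, 0, 0.75, 2.7, 0, -0.87, 0, 0, 0, 0.95, 3.4, 0, -0.87, 0, 0, 0, 1.14, 4.1, 0, -0.87, 0, 0, 0, 1.33, 4.8, 0, -0.87, 0, 0, 0, 1.52, 5.5, 0, -0.87, 0, 0, 0, 1.68, 6.1, 0, -0.87, 0, 0, 0, 1.76, 6.4, 0, -0.87],
)

```text
time: 15.15
tool_pos: [0.536, -0.0296, 0.0151]
tool_rot: [1.568, 1.308, 0.175]
contact_force: [-0.3, 0.7, 0.2]
opening: 0.0058
```

```bash
python3 - <<'E'
from h import *
o=shot("8",("wrist","side"))
go([*W(-.033,.032),.015],Rt(YAW,15))
for x in(-.06,-.05,-.04): print(x,pix(o["wrist"],[*W(x,.032),.08]),pix(o["side"],[*W(x,.032),.08]))
E
```

```text
t 15.25 pos [ 0.5357 -0.0296  0.0151] rack [-0.0841  0.0318] F [-0.1 -0.2  0.4] op 0.006
rot [ 0.3 -0.  -0.1] shift cm [1.33 4.93 0.01]
-0.06 [321.05817454 244.00161851] [333.11823274 224.6237072 ]
-0.05 [321.22767456 212.36167954] [326.90633035 224.96394849]
-0.04 [321.39683476 180.78517234] [320.68672164 225.30461188]
```

View pics/wrist8.png

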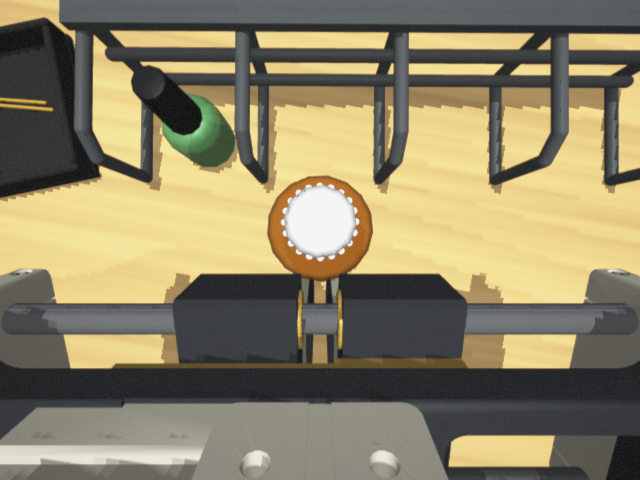

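View pics/side8.png

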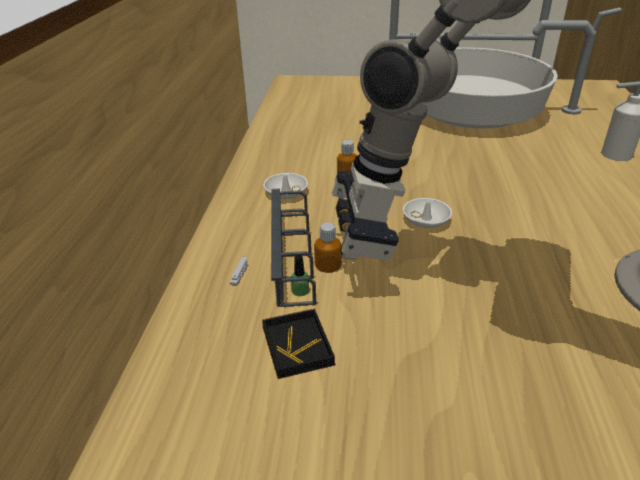

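jog_arm(
  plan=[0, 0, 0, 0.14, 0.5, 0, -0.87, 0, 0, 0, 0.29, 1.1, 0, -0.87, 0, 0, 0, 0.45, 1.7, 0, -0.87, 0, 0, 0, 0.61, 2.3, 0, -0.87, 0, 0, 0, 0.77, 2.9, 0, -0.87, 0, 0, 0, 0.93, 3.5, 0, -0.87, 0, 0, 0, 1.07, 4.0, 0, -0.87, 0, 0, 0, 1.18, 4.4, 0, -0.87, 0, 0, 0, 1.26, 4.7, 0, -0.87, 0, 0, 0, 1.26, 4.7, 0, -0.87],
)

```text
time: 16.25
tool_pos: [0.5836, -0.021, 0.0152]
tool_rot: [1.568, 1.308, 0.175]
contact_force: [1.1, -0.0, -0.1]
opening: 0.0058
```

```bash
python3 - <<'E'
from h import *
o=shot("9",("wrist","side","top"))
go([*W(-.031,.032),.015],Rt(YAW,15))
for x in(-.01,-.005,0): print(x,pix(o["wrist"],[*W(x,.032),.08]),pix(o["side"],[*W(x,.032),.08]),pix(o["top"],[*W(x,.032),.08]))
E
```

```text
t 16.40 pos [ 0.5831 -0.021   0.0152] rack [-0.0359  0.0321] F [ 0.3 -0.3 -0.1] op 0.0059
rot [ 0.3 -0.  -0.1] shift cm [0.14 0.47 0.01]
-0.01 [321.92713093 238.9566087 ] [301.98151387 226.32914249] [302.58864687 198.95109356]
-0.005 [322.0101209  223.15284429] [298.85719633 226.5002691 ] [302.01627867 195.78095475]
0 [322.09302616 207.36521258] [295.730936   226.67150213] [301.44413821 192.61207738]
```

View pics/wrist9.png

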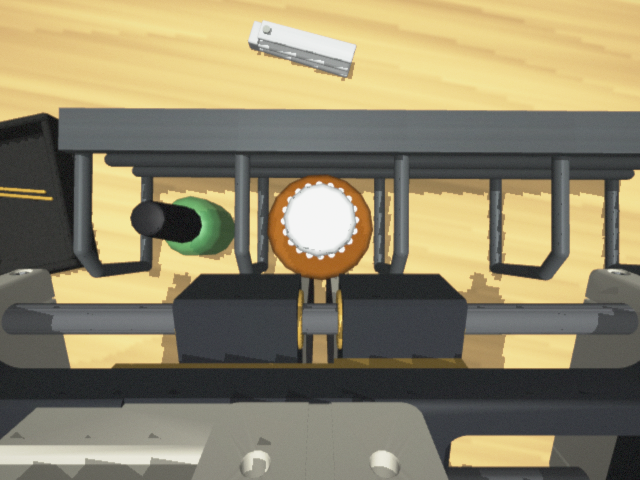

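View pics/side9.png

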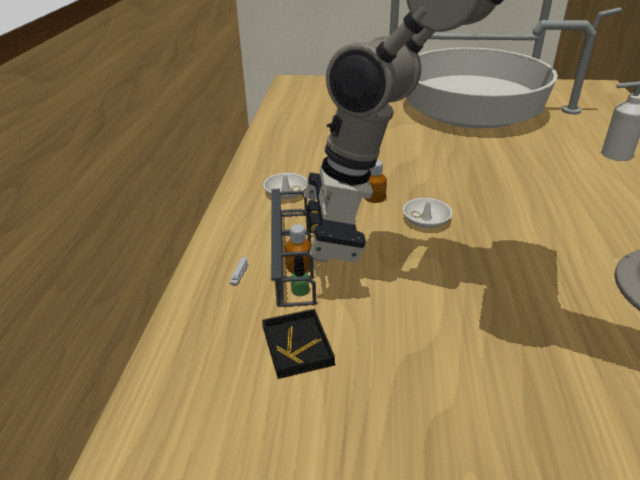

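jog_arm(
  plan=[0, 0, 0, 0.04, 0.15, 0, -0.87, 0, 0, 0, 0.07, 0.25, 0, -0.87, 0, 0, 0, 0.09, 0.35, 0, -0.87, 0, 0, 0, 0.11, 0.4, 0, -0.87, 0, 0, 0, 0.12, 0.45, 0, -0.87, 0, 0, 0, 0.13, 0.5, 0, -0.87, 0, 0, 0, 0.13, 0.5, 0, -0.87],
)

```text
time: 17.1
tool_pos: [0.5882, -0.0201, 0.0151]
tool_rot: [1.569, 1.308, 0.176]
contact_force: [-0.4, -0.2, -0.5]
opening: 0.006
```

jog_arm(
  plan=[0, 0, 0, 0.01, 0.05, 0, -0.87, 0, 0, 0, 0.03, 0.1, 0, -0.87, 0, 0, 0, 0.03, 0.1, 0, -0.87],
)

```text
time: 17.4
tool_pos: [0.5889, -0.0199, 0.015]
tool_rot: [1.57, 1.309, 0.177]
contact_force: [-2.0, -0.6, 0.8]
opening: 0.0062
```

jog_arm(
  plan=[0, 0, 0, 0.01, 0.05, 0, -0.87, 0, 0, 0, 0.03, 0.1, 0, -0.87, 0, 0, 0, 0.03, 0.1, 0, -0.87],
)

```text
time: 17.7
tool_pos: [0.5893, -0.0197, 0.0148]
tool_rot: [1.571, 1.31, 0.179]
contact_force: [-6.6, -0.8, 3.2]
opening: 0.0064
```

jog_arm(
  plan=[0, 0, 0, -0.13, -0.5, 0, -0.87, 0, 0, 0, -0.4, -1.5, 0, -0.87, 0, 0, 0, -1.07, -4, 0, -0.87, 0, 0, 0, -2.14, -8, 0, -0.87, 0, 0, 0, -4.5, -9, 0, -0.87, 0, 0, 0, -8, -10, 0, -0.87, 0, 0, 0, -12, -12, 0, -0.87, 0, 0, 0, -14, -14, 0, -0.87, 0, 0, 0, -14, -14, 0, -0.87, 0, 0, 0, -14, -14, 0, -0.87],
)

```text
time: 18.7
tool_pos: [0.4217, -0.0504, 0.1145]
tool_rot: [1.563, 1.306, 0.17]
contact_force: [0.5, -0.4, -0.0]
opening: 0.006
```

```bash
python3 - <<'E'
from h import *
o=shot("10",("wrist","side","top"))
go([*W(-.031,.032),.015],Rt(YAW,15))
for x in(-.005,0): print(x,pix(o["wrist"],[*W(x,.032),.08]),pix(o["side"],[*W(x,.032),.08]),pix(o["top"],[*W(x,.032),.08]))
for n in o:
  im=o[n]["image"].astype(int)
  a=((im.max(2)-im.min(2)<20)&(im.max(2)>110)).astype(np.uint8);a=cv2.morphologyEx(a,cv2.MORPH_OPEN,np.ones((3,3)))
  for c in cv2.findContours(a,cv2.RETR_EXTERNAL,cv2.CHAIN_APPROX_NONE)[0]:
    (u,v),R=cv2.minEnclosingCircle(c);e=pix(o[n],[*W(0,.032),.08])
    if np.hypot(*(e-[u,v]))<25: print(n,u,v,R,K(ray(o[n],u,v,.08)))
E
```

```text
t 18.85 pos [ 0.4218 -0.05    0.1134] rack [-0.1998  0.0312] F [0.3 0.4 0.5] op 0.006
rot [ 0.3 -0.1 -0. ] shift cm [1.388e+01 1.375e+01 1.000e-02]
-0.005 [319.69508942 -28.85866863] [298.85719633 226.5002691 ] [302.01627867 195.78095475]
0 [319.72768817 -36.80559474] [295.730936   226.67150213] [301.44413821 192.61207738]
side 294.3846130371094 229.0 6.690641403198242 [0.00236642 0.03842102]
top 300.69232177734375 192.0 6.9848551750183105 [0.00114033 0.03297632]
```

View pics/wrist10.png

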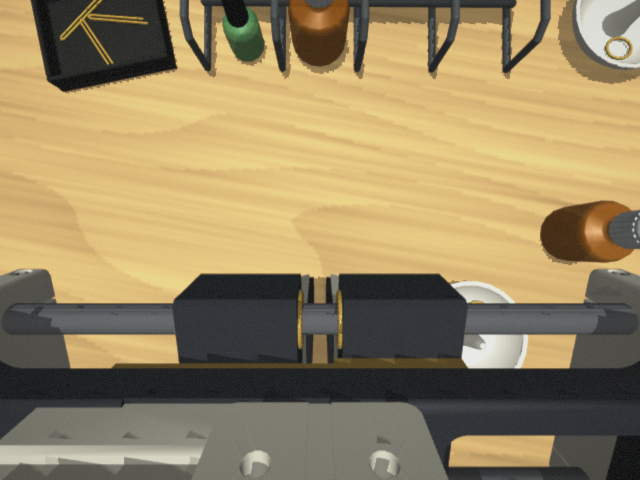

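View pics/side10.png

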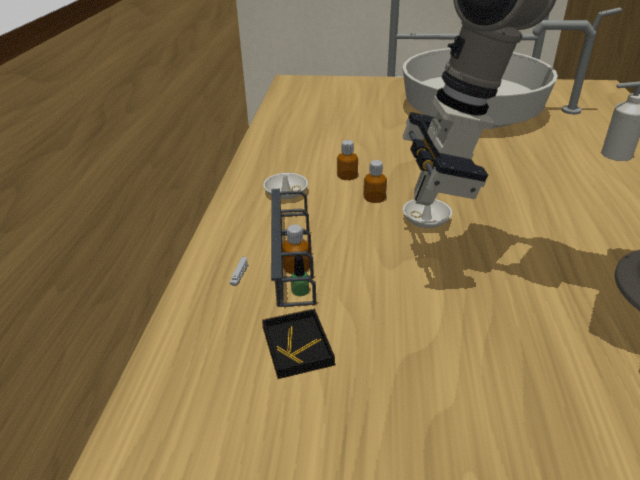

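View pics/top10.png

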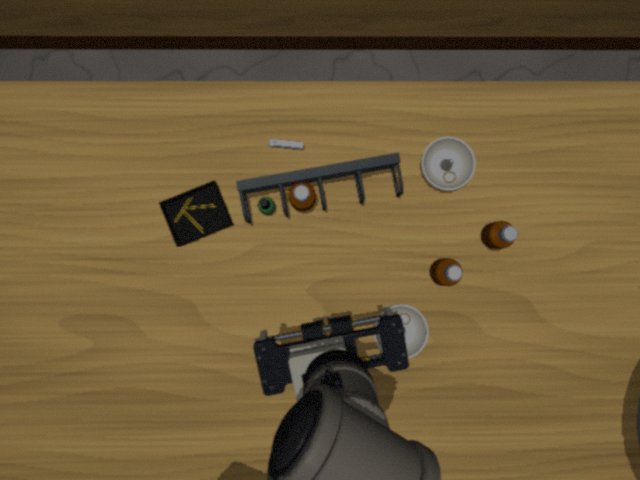

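```bash
python3 -c "
from cell import robot
print(robot.hand_in())"
```

```text
the job is handed in; nothing more can be done
None
```

The job is handed in at about 19 s of the 72 s. The perfume bottle stands upright in the third gap, against the back bars.

- **Counting:** The right-hand ring dish stands at the rack's −y end. I touched rail_d, then rail_c, then rail_b with the shut fingertips, at a measured height of 60 mm. The last reading on each was 12, 7 and 4 N.
- **Pushing:** I pushed the leftmost perfume bottle about 128 mm sideways. I then pushed it straight into the gap under rail_b with the fingertips 15–20 mm above the counter. I stopped when the resistance rose to about 7 N at the bars.
- **Last checks:** The top view puts the bottle's cap at about x = 1 mm, y = 33 mm in the rack's frame (home is 0, 32). The side view agrees on x (2 mm). It reads y = 38 mm, about 5 mm off the top view. I put that down to the cap's visible side pulling its centre, since a bottle that far over would be touching the loop.
- **Other things:** The other perfume bottles, both dishes, the tray, the clipper and the varnish look unmoved in the pictures. I did not measure them again. The gripper is clear of everything, with contact force near zero.

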